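# Index a rotary work fixture and push its lock bar home

## Robot

A 6-joint arm with a two-finger parallel gripper is mounted at the origin on a cart in front of the work surface, level with it; the furniture and walls round the work are solid. World frame = base frame: x ahead of the robot, y to its left, z up, the work surface at z = 0. Lengths are in m, angles in degrees, forces in N, time in s.
With the tool pointing down it reaches from about 0.35 to 0.875 m from the base axis. Payload 4.2 kg.
Tool frame: the origin (TCP) lies at the very end of the fingers, on their centre line; the grasp point (between the pads) lies 19 mm behind it; z points along the fingers, y is the line along which they close (so a half turn about z gives the same grasp; the last joint's range is limited). The gripper opens to 85 mm and grips with 20 to 120 N. Pads are 22 mm wide; open, the fingers measure 114 mm over their backs; the gripper's body (76 mm by 85 mm) begins 54 mm behind the grasp point. The pads swing forward as they close: fully open they stand 13 mm farther back than shut.
Start: joints at [91.65, 22.042, 0.453, 0, -68.411, -14.817], TCP at [0.142, 0.609, 0.231] pointing down, gripper open.
Joint ranges: [-179.83, 179.83], [-69.29, 118.12], [-61.27, 80.66], [-181.25, 117.63], [-171.15, -9.14], [-177.46, 177.46]. Speed limits (degrees/s): [159.86, 159.86, 180, 180, 180, 180].

## Interface

Orientations are given as a 3x3 rotation matrix whose columns are the frame's x, y, z axes.
In Python, from workcell import sensors, get_image, sign_off gives the robot as it stands.
- The arm moves only by the tool servo_tool, never from a script. Its argument "targets" is one flat list of numbers, 7 for each row, row after row: the shift along the tool's x, y, z scaled (see below), then the turn, a rotation vector about the tool's x, y, z scaled (see below), then the closure, from 0 (fully open) to 1 (shut). A call has 1 to 10 rows; each row is the pose to reach, as a shift and turn from the pose commanded when the call began, along the tool's axes at that moment; what a row does not reach only later rows make up. The controller multiplies each number of a shift by 0.2 m and each number of a turn by 120 degrees. A row lasts 1/10 s, in which the tool goes at most 50 mm and 8.59 degrees, less where a joint would pass 70% of its speed; a pose out of reach is approached as far as the arm can. A call with a number of a shift or a turn outside -1 to 1 is refused whole. A call with a gripper value outside its range is refused whole. The fingers move at their own pace and stop on an object; "grip_force" is the grip in N (left out, the last holds). Time passes only in rows, so rows that repeat a pose let the fingers close. It gives the time, the measured TCP pose, the force, the opening and the grip force at its end, in the units of the state.
- sensors.get_state(): the state, without advancing time (a new reading comes with each control period).
- get_image(name): name is "side" or "top"; returns a dict with "image" (420x560x3 uint8, red, green, blue), "fovy" (degrees; the focal length in pixels is half the picture's height over the tangent of half this angle, whatever the lens; pixels are square), "cx", "cy" (the principal point, pixels), "origin" and "attitude" of the camera in the world. Camera axes: x right, y up, looking along -z (the intrinsics and any distortion apply to the point x, -y, -z); pixel columns grow to the right and rows downward; lengths in m; the calibration is good to about 2 mm. A picture is of the moment at which its call begins. There is no depth.
- sign_off(): hands the job in; it is judged then, once.
The state is a dict: "time_s": time; "joints": joint angles; "dq": joint speeds; "joint_torque": joint torques, N m; "tcp_pos": TCP position; "eef_rot": TCP orientation; "force": force on the tool from outside, world axes, zero at the start; "torque": the same for the moment, N m; "gripper_width": opening from 0.0 (shut) to 1.0 (fully open); "grip_force": force on a finger pad.
Only numpy, scipy, OpenCV 4.12 (cv2) and the standard library are available. Lean on these libraries where they do the work, as an engineer would, in place of code of your own. Each camera call takes 0.05 s, during which the arm holds its last target. There are 200 camera calls.

## Task

Lock the rotary work fixture. With the fingertips or the outside of the fingers, push the short upright handle on the steel index disc round until the slot in the disc's rim lies right under the raised lock bar; then press the bar's round head down, so that the bar passes through the slot and goes fully home, its head flat on the bridge. Turn the disc gently, and grip and lift nothing: the bush stays seated in its nest on the disc, and the tools and parts lying about are left where they are.

Things in the scene. Friction and masses are not known exactly. Their poses are not given: they have to be found in the camera images.
- fixture: the fixed rotary fixture (placed anew each time, yaw up to 0.35 rad): aluminium foot 164 x 124 x 10 mm, a round index disc on it and a bridge over the disc's rim. Origin on the table under the disc's axis; +x points from there to the bridge and lock bar (away from the robot at yaw 0). In its frame: foot x -64 to 100, y +-62 mm; bridge x 32 to 94, y +-21 mm, top at z = 60 mm
- disc_axis (a point): centre of the index disc's upper face, 30 mm above the table. Steel disc 120 mm across, z 20 to 30 mm, with fine graduation marks; at its centre a nest ring 49 mm across, 21 mm high, holds the bush. One slot 15 mm wide is cut right through the disc from the rim inwards to 36 mm from the axis
- handle_top (a point): top of the upright handle on the disc, opposite the slot, 48 mm from the disc's axis: a round dark steel post 14 mm across from z = 30 to 75 mm (20 mm foot collar up to z = 35). Push it sideways to turn the disc, which resists with 0.12 N m (2 to 4 N at the handle) and stays where it is left
- slot_mid (a point): middle of the slot at the disc's upper face, 48 mm from the disc's axis, z = 30 mm. It must come right under bar_head
- bar_head (a point): top of the lock bar's round head (30 mm across, 8 mm thick), 48 mm from the disc's axis: at z = 90 mm raised, 68 mm home. The bar is 12 mm wide across the slot, 18 mm along it; its foot, 3 mm above the disc, tapers to 6 mm wide, enters with the slot up to 4 mm off and centres the disc. Pressing takes 5 to 10 N; it stays where left. Out of line, the disc stops it after 3 to 4 mm
- bush_mid (a point): middle (half-way up) of the loose turned bush in the nest on the disc: 52 mm across the flange, 54 mm tall, its underside on the disc, its top at z = 84 mm; it turns with the disc and must stay seated in the nest
- index_disc (a joint): angle of the index disc, rad: 0 when the slot lies exactly under the lock bar, positive counter-clockwise seen from above. It starts between 0.5 and 1.25, so the disc must turn clockwise; its range is -0.5 to 1.7. The handle lies at angle pi + this value from the fixture's +x
- lock_bar (a joint): how far the lock bar is pressed down, m: 0 raised (start), 0.022 fully home with the head flat on the bridge
- spare_bush: bystander: loose turned steel bush (53 mm wide, 70 mm tall) standing on the table beside the fixture, about 0.12 m to the right of the disc axis; origin at the centre of its underside
- hex_key: bystander: loose black L-shaped hex key, 78 mm long, 7 mm high, lying beside the fixture on its left; origin at its underside
- e_stop: bystander: loose yellow and grey emergency-stop box with a red mushroom, 70 x 90 x 84 mm; origin at its underside
- pendant: bystander: loose yellow two-button enabling box, 60 x 100 x 44 mm; origin at its underside
- spanner: bystander: loose double open-ended spanner, 166 mm long, lying near the robot; origin at its underside
- cutters: bystander: loose side cutters with red handles, 166 mm long, 12 mm high, lying near the front right corner of the table; origin at its underside
- cap_screw: bystander: loose black cap screw, 38 mm long, 12 mm thick, lying on the right; origin at its underside

How it is judged (in metres and radians):
On the way:
1. the disc's slot is brought under the lock bar while the bar is still raised (value of joint index_disc between -0.1 and 0.1 rad and value of joint lock_bar below 0.006 m), for 0.1 s.
At the end, for the whole second after the job is handed in: The lock bar is fully home (at least 20 of its 22 mm down) through the slot, the disc within 0.08 rad of the lined-up position, and the bush upright and seated in its nest (within 6 mm in height, 5 mm sideways) (value of joint lock_bar above 0.02 m and value of joint index_disc between -0.08 and 0.08 rad and z of bush_mid in the frame of fixture below 0.063 m and angle between bush_mid's own z axis and vertical below 0.1 rad and horizontal distance between bush_mid and disc_axis below 0.005 m); the robot touches nothing.
It fails at once if the bush in the nest is lifted or tipped (z of bush_mid in the frame of fixture above 0.067 m or angle between bush_mid's own z axis and vertical above 0.25 rad).
It fails at once if the disc or its handle is gripped or forced (more than 35 N) (contact force between the fingers and index_disc above 35 N).
It fails at once if a bystander is moved more than 20 mm (distance of any of spare_bush, hex_key, e_stop, pendant, spanner, cutters, cap_screw from where it was at the start of the episode above 0.02 m).
It also fails if it takes over 42 s, if anything falls off the work surface, if the arm or the gripper's body presses on something with over 40 N, if the wrist force passes 120 N, or if a joint passes its speed limit or range.

## Working session

There is one attempt and no reset: what is moved stays moved. The work goes in short steps, Python scripts to look and compute and a tool call to move; the robot and the scene stay as the last step left them, time stands still between calls to the robot, and variables do not carry over. Pictures are saved under pics/ and viewed, at most 10 in all, crops included, and the job is handed in when it is done.

Besides the shell and the picture viewer there is one more tool, called after "Call:" in YAML: its name, and indented under it one key for each argument. servo_tool: Moves the arm, as the interface text tells. Its arguments: {"type":"object","properties":{"targets":{"type":"array","items":{"type":"number"}},"grip_force":{"type":"number"}},"required":["targets"]}

```bash
mkdir -p pics
python3 - <<'E'
from workcell import sensors,get_image
import cv2
for n in("side","top"):
    d=get_image(n);cv2.imwrite(f"pics/{n}0.png",d["image"][:,:,::-1]);print({k:v for k,v in d.items() if k!="image"})
s=sensors.get_state();print(s)
E
```

```text
{'fovy': 54.07935639999915, 'cx': 276.5558869401167, 'cy': 212.08584046409544, 'origin': array([0.47574381, 0.59121852, 0.58659391]), 'attitude': array([[-0.99775802,  0.03659665, -0.05603224],
       [-0.06683349, -0.58857894,  0.80567246],
       [-0.00349448,  0.80761099,  0.58970524]])}
{'fovy': 52.04343447079024, 'cx': 284.1875427095325, 'cy': 205.52936339749687, 'origin': array([ 0.46522478, -0.06830245,  0.9365783 ]), 'attitude': array([[-0.02330819,  0.99783355, -0.06152177],
       [-0.99966837, -0.02258867,  0.01236521],
       [ 0.01094873,  0.06178958,  0.99802914]])}
{'time_s': 0.1, 'joints': array([ 9.16500847e+01,  2.20875680e+01,  3.86578150e-01, -2.73973332e-02,
       -6.84115163e+01, -1.48154984e+01]), 'dq': array([-0.06703203, -0.13768212,  0.24381908,  0.09078265,  0.07426835,
        0.06367913]), 'joint_torque': array([-1.60452928e-04, -3.93318415e+01,  1.88930869e+01,  4.19785157e+00,
       -2.54712308e-03,  4.71419511e-06]), 'tcp_pos': array([0.14221737, 0.60805549, 0.23030578]), 'eef_rot': array([[ 9.73676396e-01, -2.27934478e-01, -3.87903981e-04],
       [-2.27934796e-01, -9.73674394e-01, -1.97555179e-03],
       [ 7.26041925e-05,  2.01196496e-03, -9.99997973e-01]]), 'force': array([-0.10086705,  0.70565057,  0.62013937]), 'torque': array([ 0.01646969, -0.00828414, -0.03024381]), 'grip_force': 0.0, 'gripper_width': 1.0017747417978502}
```

View pics/side0.png

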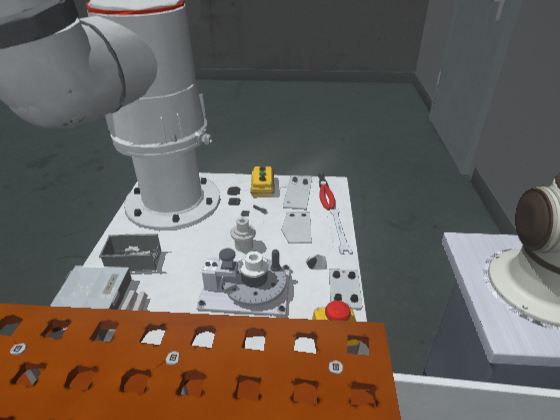

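View pics/top0.png

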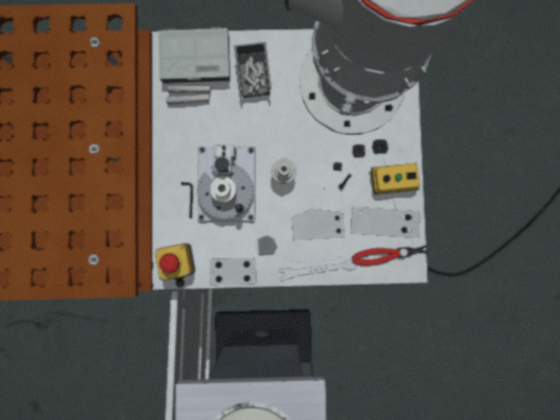

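The top view shows the fixture around (225,185), with the bar head near (222,163), bush (223,188) and handle (239,209). The side view shows the fixture at (243,285). I'll enlarge both.

Run:
```python
import cv2,numpy as np
t=cv2.imread("pics/top0.png")[130:250,170:310];s=cv2.imread("pics/side0.png")[205:325,185:325]
f=lambda a:cv2.resize(a,None,fx=5,fy=5,interpolation=cv2.INTER_CUBIC)
cv2.imwrite("pics/tc.png",f(t));cv2.imwrite("pics/sc.png",f(s))
```

```text
(no output)
```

View pics/tc.png

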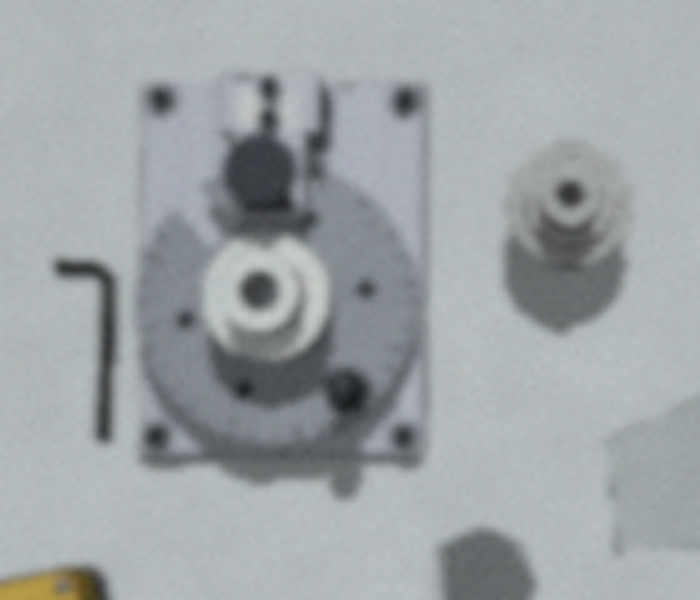

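View pics/sc.png

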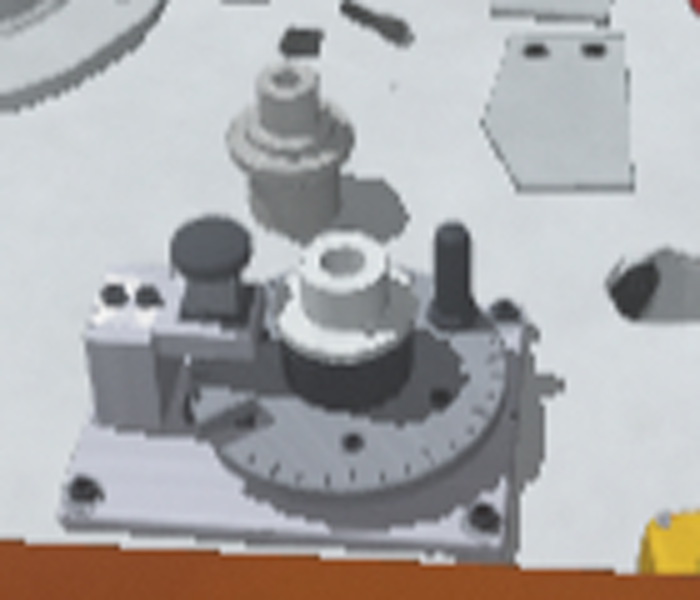

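The top crop shows the bar head at (260,172), bush top at (258,290), handle top at (347,389) and foot corner bolts at (161,100), (405,101), (402,436) and (156,436). The side crop shows the head top at (210,243), bush top at (342,262), handle top at (453,230) and the slot around (243,417).

```bash
cat > h.py <<'E'
import numpy as np
C={'top':(52.04343447079024,284.1875,205.5294,[0.46522478,-0.06830245,0.9365783],[[-0.02330819,0.99783355,-0.06152177],[-0.99966837,-0.02258867,0.01236521],[0.01094873,0.06178958,0.99802914]]),
'side':(54.07935639999915,276.5559,212.0858,[0.47574381,0.59121852,0.58659391],[[-0.99775802,0.03659665,-0.05603224],[-0.06683349,-0.58857894,0.80567246],[-0.00349448,0.80761099,0.58970524]])}
def ray(c,u,v):
    fv,cx,cy,o,R=C[c];f=210/np.tan(np.radians(fv/2))
    return np.array(o),np.array(R)@[(u-cx)/f,-(v-cy)/f,-1]
def plane(c,u,v,z):
    o,d=ray(c,u,v);return o+d*(z-o[2])/d[2]
def tri(pt,ps):
    o,d=ray('top',*pt);p,e=ray('side',*ps)
    s=np.linalg.lstsq(np.c_[d,-e],p-o,rcond=None)[0]
    a,b=o+s[0]*d,p+s[1]*e;return (a+b)/2,np.linalg.norm(a-b)
T=lambda u,v:(170+u/5-.4,130+v/5-.4)
S=lambda u,v:(185+u/5-.4,205+v/5-.4)
E
python3 - <<'E'
from h import *
for n,a,b,z in[('head',(260,172),(210,243),.09),('bush',(258,290),(342,262),.084),('handle',(347,389),(453,228),.075),('spare',(571,192),(289,78),.07)]:
    print(n,*tri(T(*a),S(*b)),plane('top',*T(*a),z),plane('side',*S(*b),z))
for q in[(161,100),(405,101),(402,436),(156,436)]:print(plane('top',*T(*q),.011))
for q in[(83,490),(484,517),(506,310)]:print(plane('side',*S(*q),.011))
print('disc L/R/bot',[plane('top',*T(*q),.03).round(4) for q in[(138,300),(420,300),(280,447)]])
print('slot',plane('side',*S(245,417),.03),'slotT',plane('top',*T(185,225),.03))
print('orange',plane('side',60,305,0.),plane('top',150,150,0),tri((137,250),(390,322)))
print('holes',[plane('top',*T(*q),.03).round(4) for q in[(185,319),(366,289),(245,388)]],[plane('side',*S(*q),.03).round(4) for q in[(352,441),(443,397)]])
E
```

```text
head [0.60355006 0.04336231 0.08964325] 0.0017522203605429651 [0.60260727 0.04322829 0.09      ] [0.60435693 0.04365929 0.09      ]
bush [0.55636503 0.04535697 0.08507172] 0.0003278210102397206 [0.55631485 0.04549033 0.084     ] [0.55670334 0.04417772 0.084     ]
handle [0.51780203 0.01179132 0.0738031 ] 0.0021978792361900335 [0.51662994 0.01165201 0.075     ] [0.51880361 0.01308961 0.075     ]
spare [ 0.59404447 -0.08005441  0.07133027] 0.0014055711456892762 [ 0.59495294 -0.08003156  0.07      ] [ 0.5936306  -0.08169491  0.07      ]
[0.64782982 0.09605294 0.011     ]
[ 0.64515004 -0.00967321  0.011     ]
[ 0.49966571 -0.00569325  0.011     ]
[0.50208585 0.09987279 0.011     ]
[0.64894807 0.09278527 0.011     ]
[0.50219546 0.09608922 0.011     ]
[ 0.49950668 -0.01114175  0.011     ]
disc L/R/bot [array([0.559 , 0.1034, 0.03  ]), array([ 0.5563, -0.0156,  0.03  ]), array([0.4955, 0.0444, 0.03  ])]
slot [0.59141876 0.07099887 0.03      ] slotT [0.59041136 0.08315552 0.03      ]
orange [0.91206132 0.10565774 0.        ] [0.65151543 0.21128528 0.        ] (array([0.39295112, 0.20842571, 0.13080141]), np.float64(0.09300025504173992))
holes [array([0.5505, 0.0836, 0.03  ]), array([0.5615, 0.0071, 0.03  ]), array([0.5207, 0.0588, 0.03  ])] [array([0.551 , 0.0802, 0.03  ]), array([0.5197, 0.0564, 0.03  ])]
```

Run:
```python
from h import *
print(tri((137,297),(385,322)),plane('top',137,297,.1),plane('side',385,322,.1),plane('side',385,322,.2),plane('side',385,322,.3))
R=np.array([[.973676,-.227934,0],[-.227934,-.973674,.002],[0,.002,-1]]);p=np.array([.1422,.6081,.2303])
for q in[(.1422,.6081,.33),(.35,.3,.33),(.5115,-.035,.25)]:print((R.T@(np.array(q)-p)/.2).round(3))
```

```text
(array([0.34950718, 0.20229288, 0.11571843]), np.float64(0.0006185050979717222)) [0.34760752 0.2074222  0.1       ] [0.34496553 0.18929897 0.1       ] [0.37184179 0.27189752 0.2       ] [0.39871806 0.35449608 0.3       ]
[ 0.     0.001 -0.499]
[ 1.363  1.264 -0.502]
[ 2.531  2.71  -0.105]
```

Call:
servo_tool:
  targets: [0.3,0.3,-0.1,0,0,0,1,0.6,0.6,-0.2,0,0,0,1,0.9,0.9,-0.3,0,0,0,1,0.9,0.9,-0.3,0,0,0,1,0.9,0.9,-0.3,0,0,0,1,0.9,0.9,-0.3,0,0,0,1,0.9,0.9,-0.3,0,0,0,1]

```text
time_s: 0.8
tcp_pos: [0.2773, 0.391, 0.292]
eef_rot: [[0.973, -0.23, 0.0], [-0.23, -0.973, 0.002], [-0.0, -0.002, -1.0]]
force: [0.5, 0.5, -1.4]
gripper_width: 0.0
grip_force: 0.0
```

Call:
servo_tool:
  targets: [0.3,0.3,0,0,0,0,1,0.6,0.6,0,0,0,0,1,0.9,0.9,0,0,0,-0.05,1,0.9,0.9,0,0,0,-0.11,1,0.9,0.9,0,0,0,-0.11,1,0.9,0.9,0,0,0,-0.11,1,0.9,0.9,0,0,0,-0.11,1,0.9,0.9,0,0,0,-0.11,1]

```text
time_s: 1.6
tcp_pos: [0.4107, 0.1772, 0.2907]
eef_rot: [[1.0, 0.001, -0.001], [0.001, -1.0, -0.0], [-0.001, 0.0, -1.0]]
force: [-1.2, 0.5, -0.8]
gripper_width: 0.001
grip_force: 0.0
```

Call:
servo_tool:
  targets: [0.25,0.5,0,0,0,0,1,0.5,1.0,0,0,0,0,1,0.5,1.0,0,0,0,0,1,0.5,1.0,0.3,0,0,0,1,0.5,1.0,0.5,0,0,0,1,0.5,1.0,0.5,0,0,0,1,0.5,1.0,0.5,0,0,0,1,0.5,1.0,0.5,0,0,0,1,0.5,1.0,0.5,0,0,0,1]

```text
time_s: 2.5
tcp_pos: [0.5121, -0.0222, 0.1931]
eef_rot: [[1.0, 0.003, 0.003], [0.003, -1.0, 0.0], [0.003, -0.0, -1.0]]
force: [-0.2, 0.3, -0.9]
gripper_width: -0.003
grip_force: 0.0
```

Call:
servo_tool:
  targets: [0,0.05,0.2,0,0,0,1,0,0.08,0.4,0,0,0,1,0,0.08,0.6,0,0,0,1,0,0.08,0.7,0,0,0,1,0,0.08,0.7,0,0,0,1]

```text
time_s: 3.0
tcp_pos: [0.5101, -0.0391, 0.0502]
eef_rot: [[1.0, 0.002, -0.003], [0.002, -1.0, -0.001], [-0.003, 0.001, -1.0]]
force: [0.2, 0.4, -0.2]
gripper_width: -0.001
grip_force: 0.0
```

Call:
servo_tool:
  targets: [0.01,-0.05,0,0,0,0,1,0.01,-0.075,0,0,0,0,1,0.01,-0.1,0,0,0,0,1,0.01,-0.12,0,0,0,0,1,0.01,-0.14,0,0,0,0,1,0.01,-0.16,0,0,0,0,1,0.01,-0.18,0,0,0,0,1]

```text
time_s: 3.7
tcp_pos: [0.5116, -0.0046, 0.0513]
eef_rot: [[1.0, 0.001, -0.003], [0.001, -1.0, -0.002], [-0.003, 0.002, -1.0]]
force: [-2.8, -6.2, 3.3]
gripper_width: -0.0
grip_force: 3.2
```

Call:
servo_tool:
  targets: [0,-0.02,0,0,0,0,1,0,-0.04,0,0,0,0,1,0,-0.06,0,0,0,0,1,0,-0.08,0,0,0,0,1,0,-0.08,0,0,0,0,1]

```text
time_s: 4.2
tcp_pos: [0.5111, 0.0113, 0.0506]
eef_rot: [[1.0, 0.0, -0.004], [0.0, -1.0, -0.002], [-0.004, 0.002, -1.0]]
force: [-2.5, -2.7, -1.0]
gripper_width: -0.004
grip_force: 1.7
```

Run:
```python
from workcell import get_image
import cv2,numpy as np
t=get_image("top")["image"][130:250,170:310,::-1];s=get_image("side")["image"][205:325,185:325,::-1]
f=lambda a:cv2.resize(a,None,fx=4,fy=4,interpolation=cv2.INTER_CUBIC)
cv2.imwrite("pics/both1.png",cv2.resize(np.hstack([f(t),f(s)])[:,:],(800,343)));cv2.imwrite("pics/s1.png",cv2.resize(s,None,fx=5,fy=5,interpolation=cv2.INTER_CUBIC))
```

```text
(no output)
```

View pics/s1.png

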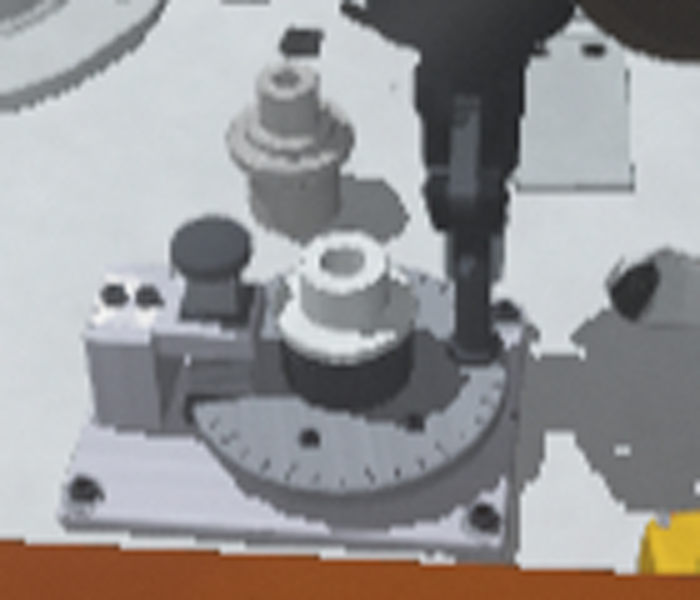

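The disc has turned most of the way. The handle is against the finger at about (472,345 collar), and the disc holes have moved to (310,438) and (417,422). I'll use the holes to measure the rotation.

Run:
```python
from h import *
ang=lambda q:np.arctan2(*(plane('side',*S(*q),.03)[:2]-A)[::-1])
# bolts are at (±) known: centre from side view bolts to share its bias
for A in [np.array([.5565,.0445]),np.array([.5575,.0425])]:
  print([ang(b)-ang(a) for a,b in[((352,441),(310,438)),((443,397),(417,422))]],[ang(q) for q in[(352,441),(443,397),(310,438),(417,422)]])
print(plane('side',*S(474,350),.033)[:2])
```

```text
[np.float64(-0.4255210781607266), np.float64(-0.4116744026693637)] [np.float64(1.7237169397430225), np.float64(2.8286689873206448), np.float64(1.298195861582296), np.float64(2.416994584651281)]
[np.float64(-0.4041370648241538), np.float64(-0.39302430859272786)] [np.float64(1.7415881602087564), np.float64(2.789012006402985), np.float64(1.3374510953846026), np.float64(2.395987697810257)]
[0.5096033  0.03430681]
```

Call:
servo_tool:
  targets: [-0.005,-0.015,0,0,0,0,1,-0.01,-0.03,0,0,0,0,1,-0.01,-0.045,0,0,0,0,1,-0.01,-0.06,0,0,0,0,1,-0.01,-0.06,0,0,0,0,1]

```text
time_s: 4.8
tcp_pos: [0.5118, 0.0249, 0.0516]
eef_rot: [[1.0, 0.001, 0.002], [0.001, -1.0, 0.001], [0.002, -0.001, -1.0]]
force: [-2.0, -1.5, -0.2]
gripper_width: -0.001
grip_force: 0.9
```

Run:
```python
from workcell import get_image
import cv2,numpy as np
s=get_image("side")["image"][250:315,210:310,::-1]
cv2.imwrite("pics/s2.png",cv2.resize(s,None,fx=8,fy=8,interpolation=cv2.INTER_CUBIC))
```

```text
(no output)
```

View pics/s2.png

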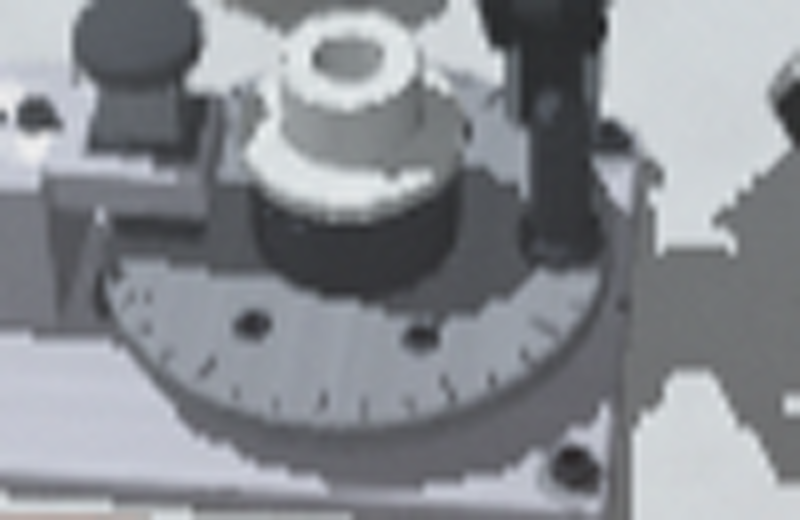

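The disc holes are at (252,323) and (421,337) in this crop. By the initial angles they sit at +60° and +120° in the disc frame, so the line joining them gives the disc angle directly.

Run:
```python
from h import *
P=lambda u,v:plane('side',210+u/8-.44,250+v/8-.44,.03)[:2]
a,b=P(252,323),P(421,337);d=a-b;print(a,b,np.arctan2(d[1],d[0])+.025, np.linalg.norm(d))
m=(a+b)/2
for A in([.5565,.0445],[.5575,.0425]):print((m-A),np.arctan2(*(m-A)[::-1])-np.pi/2+.025)
a,b=plane('side',*S(352,441),.03)[:2],plane('side',*S(443,397),.03)[:2];d=a-b;print('init',np.arctan2(d[1],d[0])+.025)
print('collar',P(562,250))
b1=plane('side',*S(83,490),.011)-plane('side',*S(484,517),.011);print('yaw side',np.arctan2(b1[1],b1[0]))
```

```text
[0.57712147 0.0748725 ] [0.53828329 0.07668224] -0.021563253044477974 0.03888032398819583
[0.00120238 0.03127737] -0.013423673207237162
[0.00020238 0.03327737] 0.018918371222821452
init 0.675995966237989
collar [0.508026   0.04748281]
yaw side -0.022509910518029714
```

The index angle is about -0.01 rad, so the slot is lined up. Next I back off, rise and go over the bar head.

Call:
servo_tool:
  targets: [0,0.06,0,0,0,0,1,0,0.15,0,0,0,0,1,0,0.2,-0.1,0,0,0,1,0,0.2,-0.3,0,0,0,1,0,0.2,-0.5,0,0,0,1,0.2,0.1,-0.5,0,0,0,1,0.4,0,-0.5,0,0,0,1,0.46,-0.09,-0.5,0,0,0,1,0.46,-0.09,-0.5,0,0,0,1,0.46,-0.09,-0.5,0,0,0,1]

```text
time_s: 5.85
tcp_pos: [0.6033, 0.0421, 0.1512]
eef_rot: [[1.0, 0.001, 0.001], [0.001, -1.0, 0.0], [0.001, -0.0, -1.0]]
force: [-0.3, -0.1, -0.7]
gripper_width: 0.001
grip_force: 0.0
```

Call:
servo_tool:
  targets: [0,0,0.15,0,0,0,1,0,0,0.26,0,0,0,1,0,0,0.29,0,0,0,1,0,0,0.31,0,0,0,1,0,0,0.33,0,0,0,1,0,0,0.35,0,0,0,1,0,0,0.35,0,0,0,1]

```text
time_s: 6.55
tcp_pos: [0.6035, 0.042, 0.082]
eef_rot: [[1.0, 0.001, 0.002], [0.001, -1.0, 0.0], [0.002, -0.0, -1.0]]
force: [-0.6, -1.2, 2.8]
gripper_width: -0.005
grip_force: 1.1
```

Call:
servo_tool:
  targets: [0,0,0.02,0,0,0,1,0,0,0.04,0,0,0,1,0,0,0.06,0,0,0,1,0,0,0.07,0,0,0,1,0,0,0.08,0,0,0,1,0,0,0.085,0,0,0,1,0,0,0.085,0,0,0,1]

```text
time_s: 7.25
tcp_pos: [0.6039, 0.0421, 0.0679]
eef_rot: [[1.0, 0.002, 0.003], [0.002, -1.0, -0.001], [0.003, 0.001, -1.0]]
force: [-6.4, -1.7, 21.2]
gripper_width: -0.003
grip_force: 10.2
```

The tool stopped at z = 0.068 with 21 N on it, so the bar is home. I'll lift straight up and look.

Call:
servo_tool:
  targets: [0,0,-0.1,0,0,0,1,0,0,-0.3,0,0,0,1,0,0,-0.5,0,0,0,1,0,0,-0.7,0,0,0,1,0,0,-0.7,0,0,0,1,0,0,-0.7,0,0,0,1]

```text
time_s: 7.85
tcp_pos: [0.6031, 0.0429, 0.2044]
eef_rot: [[1.0, 0.0, 0.001], [0.0, -1.0, 0.002], [0.001, -0.002, -1.0]]
force: [-1.0, -0.2, -1.1]
gripper_width: -0.002
grip_force: 0.0
```

Run:
```python
from workcell import get_image
import cv2
s=get_image("side")["image"][205:325,185:325,::-1]
cv2.imwrite("pics/s3.png",cv2.resize(s,None,fx=5,fy=5,interpolation=cv2.INTER_CUBIC))
```

```text
(no output)
```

View pics/s3.png

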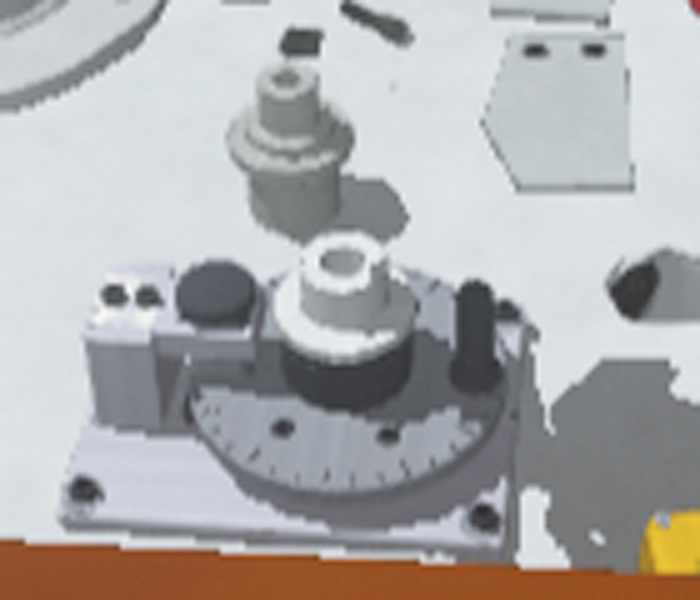

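The head now lies flat on the bridge at (215,290). The bush is seated, and the arm is clear of everything.

```bash
python3 -c "from workcell import sign_off;print(sign_off())"
```

```text
the job is handed in; nothing more can be done
None
```

The disc is lined up to within about 0.02 rad, the lock bar is fully home with its head flat on the bridge, the bush is still seated and the arm is clear; the job is handed in (the hand-in returned no verdict).

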